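# Snap the cap onto the open outlet of the watering manifold and hold it down

## Robot

A 7-joint arm with a two-finger parallel gripper is mounted at the origin on the work surface. World frame = base frame: x ahead of the robot, y to its left, z up, the work surface at z = 0. Lengths are in m, angles in rad, forces in N, time in s.
With the tool pointing down it reaches from about 0.425 to 1.025 m from the base axis. Payload 9.4 kg.
Tool frame: the origin (TCP) lies at the very end of the fingers, on their centre line; the grasp point (between the pads) lies env.pinch_z behind it (env.pinch_z is the distance from the TCP to the grasp point, in m); z points along the fingers, y is the line along which they close (so a half turn about z gives the same grasp; the last joint's range is limited). The gripper opens to 85 mm and grips with 20 to 120 N. Pads are 22 mm wide; open, the fingers measure 114 mm over their backs; the gripper's body (76 mm by 85 mm) begins 54 mm behind the grasp point. The pads swing forward as they close: fully open they stand 13 mm farther back than shut.
Start: joints at [-1.411, 0.599, -0.003, 1.599, 0.002, 0.943, -0.08], TCP at [0.17, 0.705, 0.231] pointing down, gripper open.
Joint ranges: [-2.57, 2.57], [-0.35, 1.97], [-1.29, 1.29], [0.11, 2.56], [-1.05, 4.19], [0.11, 1.86], [-2.63, 2.63]. Speed limits (rad/s): [2.22, 2.22, 3.01, 3.01, 3.14, 3.14, 3.14].

## Interface

Orientations are given as a unit quaternion [x, y, z, w].
In Python, from bench import env, eyes, close_job gives the robot as it stands.
- The arm moves only by the tool step_arm, never from a script. Its argument "targets" is a list of rows, each a list of 3 entries, a list of its own where there are three numbers: the shift along the world's x, y, z in units of 0.5 m (1.0 is 0.5 m), then the turn, a rotation vector about the world's x, y, z in units of 1.5 rad (1.0 is 1.5 rad), then the opening, from 0 (shut) to 1 (fully open). In form: [[[tx, ty, tz], [rx, ry, rz], claw], ...]. A call has 1 to 8 rows; each row shifts and turns the commanded pose from where the row before left it; what a row does not reach is not made up. A row lasts 1/10 s, in which the tool goes at most 50 mm and 8.59 degrees, less where a joint would pass 70% of its speed; a pose out of reach is approached as far as the arm can. A call with a number of a shift or a turn outside -1 to 1 is refused whole. A call with a gripper value outside its range is refused whole. The fingers move at their own pace and stop on an object; "force" is the grip in N (left out, the last holds). Time passes only in rows, so rows that do not move let the fingers close. It gives the time, the measured TCP pose, the force, the opening and the grip force at its end, in the units of the state.
- env.sense(): the state, without advancing time (a new reading comes with each control period).
- eyes.grab_frame(name): name is "scene" or "side" or "wrist"; returns the picture (384x512x3 uint8, blue, green, red); there is no depth.
- eyes.get_calibration(name): a dict with "fx", "fy", "cx", "cy" (pixels), "dist" ([k1, k2, p1, p2, k3] as OpenCV has them; the pictures are not rectified), "eye" and "rotation" of the camera in the world; the wrist camera has in their place "tool_from_camera" (4x4, takes a point from camera to tool coordinates, whose origin is the TCP and whose axes are the flange's). Camera axes: x right, y down, z forward; pixel columns grow to the right and rows downward; lengths in m; the calibration is good to about 2 mm. A picture is of the moment at which its call begins: read the wrist's pose just before it. get_calibration takes no time and is no camera call.
- close_job(): hands the job in; it is judged then, once.
The state is a dict: "t": time; "joint_pos": joint angles; "joint_vel": joint speeds; "effort": joint torques, N m; "position": TCP position; "tool_rot": TCP orientation; "contact_force": force on the tool from outside, world axes, zero at the start; "wrist_torque": the same for the moment, N m; "finger_gap": finger opening in m; "gripper_force": force on a finger pad.
Only numpy, scipy, OpenCV 4.12 (cv2) and the standard library are available. Lean on these libraries where they do the work, as an engineer would, in place of code of your own. Each camera call takes 0.05 s, during which the arm holds its last target. There are 200 camera calls.

## Task

One of the three outlets on the seedling bench's watering manifold is still open. Pick up the loose wing-topped snap cap by its wing and press it upright onto the open outlet; when you feel it click do not stop, but keep pressing until it is fully home with the rubber seal squeezed flat. Finish like that, still gripping the wing and still pressing the cap down (do not let go), and leave the other things on the bench where they are.

Things in the scene. Friction and masses are not known exactly. Their poses are not given: they have to be found in the camera images.
- cap: the snap cap: grey plastic, loose, about 40 g, standing mouth down on the bench among other fittings, 63 mm tall. A round cup, 40 mm outer diameter, 27 mm high, bore 23 mm deep, with an inward lip at its mouth (25 mm inner diameter, 5 mm high); on top an upright flat wing, 34 mm long along the cap's x, 14 mm thick along its y. Origin: centre of the open rim underneath; z up
- cap_grip (a point): grip point on the cap's wing, 49 mm above the cap's rim (22 mm above the cup's top, 14 mm below the wing's top); pinch the wing here across its thickness, the cap's y
- outlet: the open outlet on the manifold, at any of its three places: a white collar, 48 mm diameter, 10 mm high, with an upright stud of 22 mm diameter ending 31 mm above the underside (tapered to 14 mm over the last 4 mm). Origin: centre of its underside, on the manifold's top; z up
- outlet_seat (a point): centre of the top face of the open outlet's collar, 10 mm above its underside: the cap's rim rests here when fully home; the stud's tip is 21 mm above it; z up
- outlet_catch (a point): point on the open stud's axis, 11 mm above the seat, level with four sprung steel catch balls that stand 3.5 mm proud of the stud: the cap's lip meets them with its rim about 14 mm above the seat, must be pushed past them with about 7 N; the force drops once the rim is 10 mm above the seat, and at about 6 mm the balls spring out behind the lip and draw the cap on (the click)
- seal (a joint): the black rubber seal ring, 34 mm diameter, round the open stud's foot: metres pressed down, 0 = free, its top 4 mm above the collar; 0.004 = flat, level with the collar. A spring of 2 N per mm (8 N when flat); then the collar stops the cap's rim hard. If the snapped-on cap is let go, the seal lifts it about 3 mm, up to the catch balls
- manifold: the white manifold, a bar 280 x 50 mm, top 50 mm above the bench, fixed to it, lying roughly along x (its own x axis along its length). Origin: centre of its underside. Outlets at -80, 0 and +80 mm along its x
- capped_a: an outlet that is closed already: same collar with the same cap fixed on it, its wing's top 73 mm above the manifold's top. Origin as for the open outlet
- capped_b: the other closed outlet, the same
- big_cap: bystander: a loose wide grey cap, 60 mm diameter, 36 mm tall, with a small round knob, origin under its centre
- coupling: bystander: a loose grey pipe coupling, a ring 44 mm in diameter, 34 mm tall, origin under its centre
- pot: bystander: a loose small black seedling pot, 58 mm in diameter, 45 mm tall, origin under its centre
- nutrient: bystander: a loose white bottle, 68 mm in diameter, 170 mm tall, origin under its centre
- dibber: bystander: a loose wood-handled hand tool lying on the bench, 200 mm long along its x
- jar: bystander: a loose amber glass jar with pale lid and label, 60 mm in diameter, 70 mm tall, origin under its centre
There are look-alikes about, which are no part of the job. What is shaped like the cap but blue is not meant.

How it is judged:
On the way, in this order (a step that is already met when the one before it is completed fails the run):
1. the cap is held in the fingers by its wing, its rim more than 40 mm above the bench (contact force between the fingers and cap above 3 N and distance between the grasp point and cap_grip below 0.028 m and height (world z) of cap above 0.04 m), for 0.1 s.
2. the cap has snapped onto the open outlet: upright, centred within 3 mm, rim less than 4.5 mm above the collar (horizontal distance between cap and outlet_seat below 0.003 m and angle between cap's own z axis and vertical below 0.12 rad and z of cap in the frame of outlet_seat below 0.0045 m), for 0.1 s.
At the end, for the whole second after the job is handed in: The cap is fully home on the open outlet (rim within 2 mm of the collar, centred within 3 mm, tilted less than 0.12 rad), the seal is pressed down more than 3 mm, and the fingers still grip the cap: contact force above 3 N and the grasp point within 28 mm of the wing's grip point (horizontal distance between cap and outlet_seat below 0.003 m and angle between cap's own z axis and vertical below 0.12 rad and z of cap in the frame of outlet_seat below 0.002 m and value of joint seal above 0.003 m and contact force between the fingers and cap above 3 N and distance between the grasp point and cap_grip below 0.028 m); the arm keeps its last pose, push and grip.
It fails at once if a bystander is moved more than 30 mm: wide, low cap, pipe coupling, seedling pot, white bottle, dibber, amber jar (distance of any of big_cap, coupling, pot, nutrient, dibber, jar from where it was at the start of the episode above 0.03 m).
It fails at once if a bystander is tipped by more than 0.5 rad (angle between any of big_cap, coupling, pot, nutrient, jar's own z axis and vertical above 0.5 rad).
It also fails if it takes over 42 s, if anything falls off the work surface, if the arm or the gripper's body presses on something with over 40 N, if the wrist force passes 120 N, or if a joint passes its speed limit or range.

## Working session

There is one attempt and no reset: what is moved stays moved. The work goes in short steps, Python scripts to look and compute and a tool call to move; the robot and the scene stay as the last step left them, time stands still between calls to the robot, and variables do not carry over. Pictures are saved under pics/ and viewed, at most 10 in all, crops included, and the job is handed in when it is done.

Besides the shell and the picture viewer there is one more tool, called after "Emit:" as name(argument=value, ...) on one line, values as JSON. step_arm: Moves the arm, as the interface text tells. Its arguments: {"type":"object","properties":{"targets":{"type":"array"},"force":{"type":"number"}},"required":["targets"]}

```bash
mkdir -p pics; ls; cat > h.py <<'E'
import numpy as np, cv2
from bench import env, eyes
from scipy.spatial.transform import Rotation as R
def cam(n, s=None):
    c=eyes.get_calibration(n); K=np.array([[c["fx"],0,c["cx"]],[0,c["fy"],c["cy"]],[0,0,1.]]); d=np.array(c["dist"],float)
    if "eye" in c: return K,d,np.array(c["eye"]),np.array(c["rotation"])
    s=s or env.sense(); T=np.array(c["tool_from_camera"]); Rt=R.from_quat(s["tool_rot"]).as_matrix()
    return K,d,np.array(s["position"])+Rt@T[:3,3],Rt@T[:3,:3]
def rays(C,px):
    u=cv2.undistortPoints(np.array(px,float).reshape(-1,1,2),C[0],C[1]).reshape(-1,2)
    return np.c_[u,np.ones(len(u))]@C[3].T
def plane(C,px,z):
    r=rays(C,px); return C[2]+r*((z-C[2][2])/r[:,2])[:,None]
def tri(Cs,pxs):
    A=np.zeros((3,3));b=np.zeros(3)
    for C,p in zip(Cs,pxs):
        r=rays(C,[p])[0]; r/=np.linalg.norm(r); P=np.eye(3)-np.outer(r,r); A+=P; b+=P@C[2]
    return np.linalg.solve(A,b)
def proj(C,X):
    return cv2.projectPoints((np.atleast_2d(X)-C[2])@C[3],np.zeros(3),np.zeros(3),C[0],C[1])[0].reshape(-1,2)
E
python3 - <<'E'
from h import *
print(env.sense(),env.pinch_z)
for n in("scene","side","wrist"):
    C=cam(n); print(n,C[2].round(3),C[3].round(3).tolist(),C[0][0,0]); 
    im=eyes.grab_frame(n); cv2.imwrite(f"pics/{n}0.png",im)
E
```

```text
pics
{'t': 0.0, 'joint_pos': array([-1.41066649,  0.60012411, -0.00257395,  1.6001251 ,  0.00179781,
        0.94288532, -0.07983397]), 'joint_vel': array([ 0.0009574 , -0.00034987,  0.00021752, -0.00040531, -0.00172903,
        0.00061764,  0.00135676]), 'effort': array([ 1.16343348e-03, -7.76421475e+01,  1.56517491e+00, -2.57999754e+01,
        1.22797309e-02,  9.16293240e-03,  7.38919795e-06]), 'position': array([0.16998828, 0.70431132, 0.23041894]), 'tool_rot': array([ 1.18114213e-01,  9.92999718e-01, -7.69200918e-04, -2.98534001e-05]), 'contact_force': array([ 0.15460369, -0.40498258, -0.02453069]), 'wrist_torque': array([ 0.04276465,  0.0036074 , -0.00929705]), 'gripper_force': 0.0, 'finger_gap': 0.0850868564937978} 0.0187
scene [1.115 0.086 0.791] [0.628, 0.7, -0.255, -0.227] 349.6035157849835
side [0.354 0.725 0.921] [-0.106, 0.931, -0.347, 0.045] 444.4785434255129
wrist [0.091 0.723 0.372] [[0.235, 0.92, 0.313], [0.972, -0.222, -0.077], [-0.001, 0.322, -0.947]] 331.2578151376042
```

```bash
sed -i 's/np.array(c\["rotation"\])$/R.from_quat(c["rotation"]).as_matrix()/' h.py; grep -n rotation h.py
```

```text
6:    if "eye" in c: return K,d,np.array(c["eye"]),R.from_quat(c["rotation"]).as_matrix()
```

View pics/scene0.png

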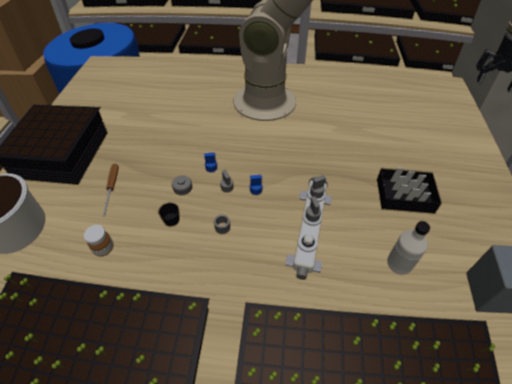

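View pics/side0.png

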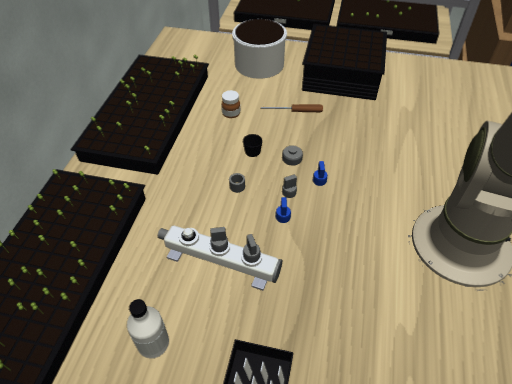

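Scene shows the grey cap at (227,181), between two blue look-alikes, and the manifold with its open outlet at (308,242). Side shows the cap at (290,187) and the open outlet at (188,236).

```bash
python3 - <<'E'
from h import *
a=cv2.imread("pics/scene0.png");b=cv2.imread("pics/side0.png")
z=lambda im,x,y,w=50,h=50:cv2.resize(im[y:y+h,x:x+w],None,fx=6,fy=6,interpolation=cv2.INTER_CUBIC)
cv2.imwrite("pics/zoom0.png",np.vstack([np.hstack([z(a,205,155),z(a,285,220)]),np.hstack([z(b,265,163),z(b,165,213)])]))
A,B=cam("scene"),cam("side")
for n,p,q in(("cap",(227,181),(290,187)),("out",(308,242),(188,236)),("mid",(312,215),(219,240)),("bluefar",(256,185),(284,210)),("blueL",(210,162),(320,174))): print(n,tri([A,B],[p,q]).round(3))
E
```

```text
cap [ 0.442 -0.069  0.026]
out [0.648 0.167 0.058]
mid [0.571 0.173 0.071]
bluefar [0.445 0.015 0.025]
blueL [ 0.37  -0.134  0.026]
```

View pics/zoom0.png

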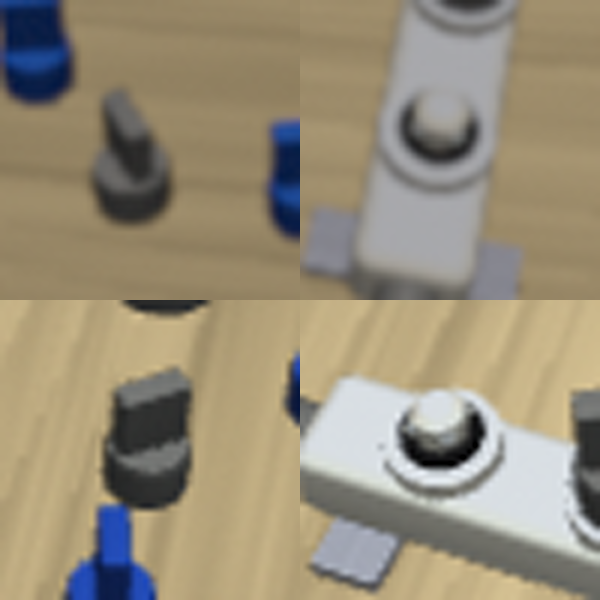

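```bash
python3 - <<'E'
from h import *
A,B=cam("scene"),cam("side")
print(tri([A,B],[(226.5,174),(290.3,176.2)]).round(4))
for C,p in((A,[(224.2,170.3),(228.7,177.5)]),(B,[(285.3,177.2),(295.3,175)])):
    w=plane(C,p,.063); v=w[1]-w[0]; print(w.round(3).tolist(),np.degrees(np.arctan2(v[1],v[0])),np.linalg.norm(v))
for C,p in((A,[(302,257),(325,190)]),(B,[(170,234),(278,265)])): pass
print(R.from_quat(env.sense()["tool_rot"]).as_matrix().round(3))
# outlet: stud tip z=.081: scene (358... zoom (140+300,95)) ; ring/collar
print(tri([A,B],[(285+140/6,220+105/6),(165+138/6,213+105/6)]).round(4))
E
```

```text
[ 0.4455 -0.0693  0.0633]
[[0.434, -0.077, 0.063], [0.46, -0.059, 0.063]] 33.191384676993145 0.031565196979790454
[[0.457, -0.065, 0.063], [0.433, -0.079, 0.063]] -150.79429925609742 0.02783022037912758
[[-0.972  0.235 -0.   ]
 [ 0.235  0.972 -0.001]
 [-0.    -0.001 -1.   ]]
[0.6465 0.165  0.0774]
```

Emit:
step_arm(targets=[[[0.046, -0.081, 0], [0, 0, 0.03], 0.7], [[0.046, -0.081, 0], [0, 0, 0.03], 0.7], [[0.046, -0.081, 0], [0, 0, 0.03], 0.7], [[0.046, -0.081, 0], [0, 0, 0.03], 0.7], [[0.046, -0.081, 0], [0, 0, 0.03], 0.7], [[0.046, -0.081, 0], [0, 0, 0.03], 0.7], [[0.046, -0.081, 0], [0, 0, 0.03], 0.7], [[0.046, -0.081, 0], [0, 0, 0.03], 0.7]])

```text
t: 0.95
position: [0.3547, 0.379, 0.2313]
tool_rot: [-0.063, 0.998, -0.0, 0.0]
contact_force: [0.3, 0.1, 0.4]
finger_gap: 0.0594
gripper_force: 0.0
```

```bash
python3 - <<'E'
from h import *
s=env.sense(); print(s["joint_pos"].round(3),s["t"],s["position"]); M=R.from_quat(s["tool_rot"]).as_matrix();print(np.degrees(np.arctan2(M[1,0],M[0,0])))
E
```

```text
[-0.852  0.356 -0.101  2.063  0.053  0.725  0.71 ] 0.95 [0.35474761 0.37897927 0.23127044]
-172.8274796088932
```

Emit:
step_arm(targets=[[[0.02, -0.09, 0], [0, 0, 0.03], 0.7], [[0.02, -0.09, 0], [0, 0, 0.03], 0.7], [[0.02, -0.09, 0], [0, 0, 0.03], 0.7], [[0.02, -0.09, 0], [0, 0, 0.03], 0.7], [[0.02, -0.09, 0], [0, 0, 0.03], 0.7], [[0.02, -0.09, 0], [0, 0, 0.03], 0.7], [[0.02, -0.09, -0.03], [0, 0, 0.03], 0.7], [[0.02, -0.09, -0.03], [0, 0, 0.03], 0.7]])

```text
t: 1.75
position: [0.4345, 0.019, 0.2014]
tool_rot: [-0.24, 0.971, -0.0, 0.001]
contact_force: [1.4, -0.7, -0.6]
finger_gap: 0.0599
gripper_force: 0.0
```

Emit:
step_arm(targets=[[[0.01, -0.09, -0.03], [0, 0, 0.03], 0.7], [[0.01, -0.09, -0.03], [0, 0, 0.01], 0.7], [[0, 0, 0], [0, 0, 0], 0.7], [[0, 0, 0], [0, 0, 0], 0.7]])

```text
t: 2.15
position: [0.4437, -0.0703, 0.1709]
tool_rot: [-0.267, 0.964, 0.0, -0.001]
contact_force: [0.2, 0.3, 0.2]
finger_gap: 0.0599
gripper_force: 0.0
```

```bash
python3 - <<'E'
from h import *
s=env.sense(); im=eyes.grab_frame("wrist"); cv2.imwrite("pics/w1.png",im)
import pickle; pickle.dump(s,open("w1.pkl","wb"))
print(s["joint_pos"].round(3),s["t"],s["position"]); M=R.from_quat(s["tool_rot"]).as_matrix();print(np.degrees(np.arctan2(M[1,0],M[0,0])))
print(proj(cam("wrist",s),[.4455,-.069,.063]))
E
```

```text
[ 0.104  0.373 -0.097  2.268  0.073  0.504  2.061] 2.15 [ 0.4437215  -0.07026065  0.1708672 ]
-149.0734739945529
[[256.75961725 190.71490055]]
```

View pics/w1.png

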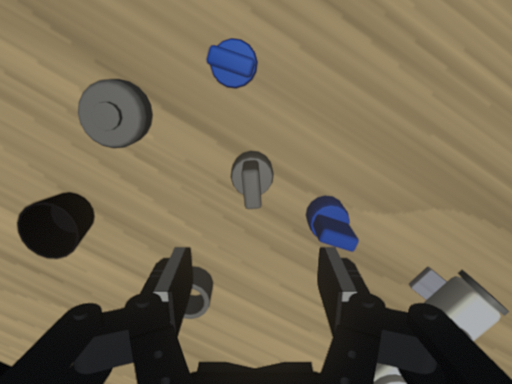

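Wrist view: cap at (252,175) with its wing's top running from about (251,163) to (253,207); coupling near the left finger at (200,290).

```bash
python3 - <<'E'
from h import *
import pickle; s=pickle.load(open("w1.pkl","rb")); C=cam("wrist",s)
im=cv2.imread("pics/w1.png").astype(int)
c=im[150:215,225:280]; hsv=cv2.cvtColor(c.astype(np.uint8),cv2.COLOR_BGR2HSV)
m=((hsv[...,1]<45)).astype(np.uint8); 
g=c.mean(2); 
for y in range(0,65,4): print(150+y,[int(v) if mm else 0 for v,mm in zip(g[y,::2],m[y,::2])])
w=plane(C,[(251,164),(253.5,204)],.063); v=w[1]-w[0]; print(w.round(4).tolist(),w.mean(0),np.degrees(np.arctan2(v[1],v[0])),np.linalg.norm(v))
A,B=cam("scene"),cam("side"); print("coup",tri([A,B],[(222,219),(237,178)]))
E
```

```text
150 [0, 0, 0, 0, 0, 0, 0, 0, 0, 0, 0, 0, 0, 0, 0, 0, 0, 0, 0, 0, 0, 0, 0, 0, 0, 0, 0, 0]
154 [0, 0, 0, 0, 0, 0, 0, 0, 0, 0, 0, 54, 0, 55, 55, 55, 0, 0, 53, 0, 0, 0, 0, 0, 0, 0, 0, 0]
158 [0, 0, 0, 0, 0, 0, 0, 0, 56, 65, 73, 86, 98, 102, 98, 91, 88, 74, 61, 0, 54, 0, 0, 0, 0, 0, 0, 0]
162 [0, 0, 0, 0, 0, 0, 61, 86, 107, 83, 0, 0, 0, 0, 0, 0, 60, 107, 112, 107, 82, 58, 51, 0, 0, 0, 0, 0]
166 [0, 0, 0, 0, 0, 82, 107, 108, 107, 56, 0, 0, 53, 53, 0, 54, 0, 99, 109, 109, 109, 104, 67, 0, 0, 0, 0, 0]
170 [0, 0, 0, 0, 85, 107, 107, 107, 94, 63, 74, 79, 80, 83, 86, 86, 70, 89, 109, 108, 107, 108, 106, 67, 0, 0, 0, 0]
174 [0, 0, 0, 0, 100, 105, 105, 106, 86, 84, 100, 103, 105, 107, 108, 107, 89, 80, 107, 107, 107, 107, 108, 91, 0, 0, 0, 0]
178 [0, 0, 0, 0, 103, 105, 105, 105, 93, 82, 99, 103, 104, 105, 107, 108, 93, 75, 106, 105, 106, 106, 107, 93, 0, 0, 0, 0]
182 [0, 0, 0, 0, 92, 105, 104, 104, 101, 78, 97, 102, 104, 106, 106, 107, 95, 73, 104, 104, 105, 105, 105, 84, 0, 0, 0, 0]
186 [0, 0, 0, 0, 0, 99, 104, 104, 102, 78, 94, 103, 104, 105, 106, 106, 97, 74, 99, 105, 104, 104, 0, 0, 0, 0, 0, 
[... 171 characters left out ...]
4, 104, 99, 82, 0, 0, 0, 0, 0, 0, 0, 0, 0, 0]
198 [0, 0, 0, 0, 0, 0, 0, 0, 0, 0, 83, 100, 103, 103, 103, 103, 101, 85, 0, 0, 0, 0, 0, 0, 0, 0, 0, 0]
202 [0, 0, 0, 0, 0, 0, 0, 0, 0, 0, 80, 99, 102, 103, 103, 103, 102, 89, 0, 0, 0, 0, 0, 0, 0, 0, 0, 0]
206 [0, 0, 0, 0, 0, 0, 0, 0, 0, 0, 0, 94, 100, 100, 100, 99, 98, 90, 0, 0, 0, 0, 0, 0, 0, 0, 0, 0]
210 [0, 0, 0, 0, 0, 0, 0, 0, 0, 0, 0, 0, 0, 0, 0, 0, 0, 0, 0, 0, 0, 0, 0, 0, 0, 0, 0, 0]
214 [0, 0, 0, 0, 0, 0, 0, 0, 0, 0, 0, 0, 0, 0, 0, 0, 0, 0, 0, 0, 0, 0, 0, 0, 0, 0, 0, 0]
[[0.4291, -0.0841, 0.063], [0.4566, -0.0654, 0.063]] [ 0.44280297 -0.07475928  0.063     ] 34.16193167873831 0.033234623607761526
coup [ 0.58666153 -0.05859484  0.03706548]
```

```bash
python3 - <<'E'
from h import *
import pickle; s=pickle.load(open("w1.pkl","rb")); C=cam("wrist",s)
w=plane(C,[(250.8,169),(253.5,207.5)],.063); v=w[1]-w[0]; print(w.mean(0),np.degrees(np.arctan2(v[1],v[0])),np.linalg.norm(v))
A,B=cam("scene"),cam("side"); print(tri([C,A,B],[(252.2,188),(226.5,174),(290.3,176.2)]),tri([C,A],[(252.2,188),(226.5,174)]))
E
```

```text
[ 0.44586778 -0.07302716  0.063     ] 34.55498206747279 0.03227806103633565
[ 0.44536171 -0.07115284  0.06178849] [ 0.44554651 -0.07058842  0.06025904]
```

Emit:
step_arm(targets=[[[0.004, -0.002, -0.07], [0, 0, 0.02], 0.6], [[0, 0, -0.07], [0, 0, 0.02], 0.6], [[0, 0, -0.07], [0, 0, 0], 0.6], [[0, 0, -0.05], [0, 0, 0], 0.6], [[0, 0, -0.016], [0, 0, 0], 0.6], [[0, 0, 0], [0, 0, 0], 0.6]])

```text
t: 2.8
position: [0.4459, -0.0688, 0.0329]
tool_rot: [-0.298, 0.954, 0.0, -0.001]
contact_force: [-0.6, 0.1, 0.0]
finger_gap: 0.051
gripper_force: 0.0
```

Emit:
step_arm(targets=[[[0, 0, 0], [0, 0, 0], 0], [[0, 0, 0], [0, 0, 0], 0], [[0, 0, 0], [0, 0, 0], 0], [[0, 0, 0], [0, 0, 0], 0], [[0, 0, 0], [0, 0, 0], 0], [[0, 0, 0], [0, 0, 0], 0]], force=70)

```text
t: 3.4
position: [0.4467, -0.0704, 0.0343]
tool_rot: [-0.297, 0.955, -0.0, 0.001]
contact_force: [-0.2, 0.4, 10.1]
finger_gap: 0.0123
gripper_force: 72.3
```

Emit:
step_arm(targets=[[[0, 0, 0.06], [0, 0, 0], 0], [[0, 0, 0.08], [0, 0, 0], 0], [[0, 0, 0.08], [0, 0, 0], 0], [[0, 0, 0.06], [0, 0, 0], 0], [[0, 0, 0], [0, 0, 0], 0], [[0, 0, 0], [0, 0, 0], 0]])

```text
t: 4.0
position: [0.4463, -0.0705, 0.1742]
tool_rot: [-0.297, 0.955, -0.001, 0.001]
contact_force: [0.4, -0.1, 0.0]
finger_gap: 0.0129
gripper_force: 70.8
```

```bash
python3 - <<'E'
from h import *
s=env.sense(); im=eyes.grab_frame("wrist"); b=eyes.grab_frame("side"); a=eyes.grab_frame("scene")
p=proj(cam("side"),s["position"])[0].astype(int); q=proj(cam("scene"),s["position"])[0].astype(int); print(p,q,s["position"],s["contact_force"])
z=lambda im,p:cv2.resize(im[p[1]-35:p[1]+40,p[0]-30:p[0]+36],None,fx=4,fy=4,interpolation=cv2.INTER_CUBIC)
Z=np.hstack([z(a,q),z(b,p),im[40:340,130:380]]);cv2.imwrite("pics/held.png",Z); cv2.imwrite("pics/w2.png",im)
E
```

```text
[292 145] [222 144] [ 0.44627828 -0.07051138  0.17420048] [ 0.39317095 -0.05628782  0.00616759]
```

View pics/held.png

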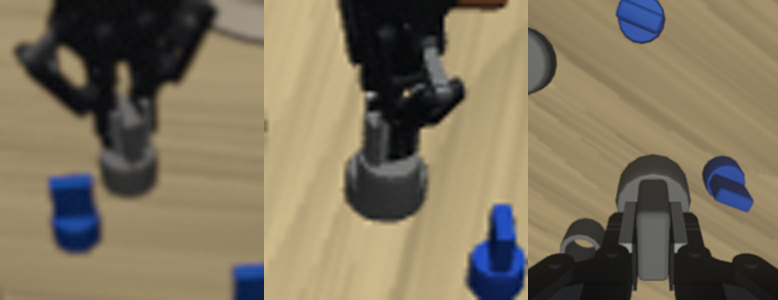

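The cap hangs upright in the fingers in all three views. In the wrist view the wing's top runs from row ~220 to ~320, around column 256. Next I measure the cap-to-tool offset.

```bash
python3 - <<'E'
from h import *
im=cv2.imread("pics/w2.png"); g=im.mean(2).astype(int)
print("col256",[(y,g[y,256]) for y in range(180,340,2)])
print("row210",g[210,205:305:2].tolist()); print("row240",g[240,205:305:2].tolist())
s=env.sense();C=cam("wrist",s);M=R.from_quat(s["tool_rot"]).as_matrix();P=s["position"]
# predicted pixels for cap axis offset 0 in tool frame
for ox in(-.004,0,.004):
  f=lambda x,y,z:proj(C,P+M@[ox+x,y,0]+np.array([0,0,z-.0343]))[0].round(1)
  print(ox,[f(x,0,.063) for x in(-.017,.017)],[f(x,0,.027) for x in(-.02,.02)],[f(0,y,.027) for y in(-.02,.02)])
E
```

```text
col256 [(180, np.int64(137)), (182, np.int64(136)), (184, np.int64(135)), (186, np.int64(133)), (188, np.int64(131)), (190, np.int64(131)), (192, np.int64(130)), (194, np.int64(86)), (196, np.int64(53)), (198, np.int64(55)), (200, np.int64(55)), (202, np.int64(55)), (204, np.int64(56)), (206, np.int64(57)), (208, np.int64(60)), (210, np.int64(63)), (212, np.int64(68)), (214, np.int64(101)), (216, np.int64(115)), (218, np.int64(101)), (220, np.int64(53)), (222, np.int64(51)), (224, np.int64(49)), (226, np.int64(51)), (228, np.int64(49)), (230, np.int64(50)), (232, np.int64(51)), (234, np.int64(49)), (236, np.int64(50)), (238, np.int64(49)), (240, np.int64(50)), (242, np.int64(50)), (244, np.int64(50)), (246, np.int64(51)), (248, np.int64(51)), (250, np.int64(54)), (252, np.int64(73)), (254, np.int64(88)), (256, np.int64(93)), (258, np.int64(98)), (260, np.int64(101)), (262, np.int64(102)), (264, np.int64(102)), (266, np.int64(102)), (268, np.int64(102)), (270, np.int64(101)), (272, np.int64(101)), (274, np.int64(101)), (276, np.int64(102)), (278, np.int64(102)), (280, np.int64(101)), 
[... 836 characters left out ...]
, 130, 132, 133, 134, 132]
row240 [133, 133, 134, 135, 135, 132, 89, 57, 97, 105, 104, 104, 104, 104, 104, 104, 106, 73, 45, 48, 50, 51, 48, 51, 50, 51, 51, 51, 50, 51, 51, 50, 46, 93, 105, 103, 103, 103, 103, 104, 105, 105, 91, 54, 120, 131, 132, 135, 134, 132]
-0.004 [array([258.7, 334.9]), array([259. , 265.9])] [array([257.8, 290.3]), array([258. , 221.4])] [array([218.8, 257.3]), array([297. , 257.2])]
0 [array([258.7, 327.4]), array([259. , 256.9])] [array([257.8, 283.9]), array([258. , 213.9])] [array([218.5, 250.3]), array([297.3, 250.3])]
0.004 [array([258.8, 319.8]), array([259.1, 247.7])] [array([257.8, 277.4]), array([258. , 206.3])] [array([218.2, 243.3]), array([297.6, 243.2])]
```

```bash
python3 - <<'E'
from h import *
import pickle
from scipy.optimize import least_squares
s2=env.sense(); s1=pickle.load(open("w1.pkl","rb"))
im=cv2.imread("pics/w1.png").mean(2).astype(int); print([(y,im[y,252]) for y in range(150,170)])
X=np.array([[.017,0,.063],[-.017,0,.063],[.02,0,.027],[.02,0,0]])
def model(p,s,base,tilt):
    C=cam("wrist",s);M=R.from_quat(s["tool_rot"]).as_matrix()
    L=X@R.from_euler("y",tilt).as_matrix().T+[p[0],0,p[1]]
    D=np.c_[M[0,0]*L[:,0],M[1,0]*L[:,0],L[:,2]]
    return proj(C,base+D)[:,1]
P2=s2["position"]-[0,0,.0343]
o=np.array([252,321,213.5,194])
for t in(False,True):
    r=least_squares(lambda p:model(p,s2,P2,p[2] if t else 0)-o,[0,0,0]); print(r.x.round(4),r.fun.round(1))
P1=np.array([.4455,-.0705,0])
o1=np.array([169,207.5,159,156])
r=least_squares(lambda p:model(p,s1,P1,0)-o1,[0,0]); print("w1",r.x.round(4),r.fun.round(1))
E
```

```text
[(150, np.int64(98)), (151, np.int64(63)), (152, np.int64(52)), (153, np.int64(54)), (154, np.int64(56)), (155, np.int64(59)), (156, np.int64(63)), (157, np.int64(78)), (158, np.int64(100)), (159, np.int64(102)), (160, np.int64(75)), (161, np.int64(53)), (162, np.int64(52)), (163, np.int64(53)), (164, np.int64(54)), (165, np.int64(53)), (166, np.int64(54)), (167, np.int64(54)), (168, np.int64(56)), (169, np.int64(69))]
[-0.0017 -0.0061  0.    ] [ 0.8 -0.3 -1.2  0.6]
[-0.0017 -0.0058  0.0055] [ 0.5 -0.1 -1.2  0.8]
w1 [-0.0133 -0.041 ] [ 2.7 -1.   0.3 -2.4]
```

Emit:
step_arm(targets=[[[0.06, 0.06, 0.02], [0, 0, 0], 0], [[0.065, 0.07, 0.02], [0, 0, 0], 0], [[0.065, 0.07, 0.01], [0, 0, 0], 0], [[0.065, 0.07, 0], [0, 0, 0], 0], [[0.065, 0.07, 0], [0, 0, 0], 0], [[0.065, 0.07, 0], [0, 0, 0], 0], [[0.065, 0.07, 0], [0, 0, 0], 0], [[0.065, 0.07, 0], [0, 0, 0], 0]])

```text
t: 4.95
position: [0.704, 0.2062, 0.196]
tool_rot: [-0.297, 0.955, -0.0, -0.002]
contact_force: [0.7, 0.6, 0.1]
finger_gap: 0.0127
gripper_force: 70.7
```

Emit:
step_arm(targets=[[[0, 0, 0], [0, 0, 0], 0], [[0, 0, 0], [0, 0, 0], 0], [[0, 0, 0], [0, 0, 0], 0]])

```text
t: 5.25
position: [0.7027, 0.2035, 0.1966]
tool_rot: [-0.297, 0.955, -0.0, -0.002]
contact_force: [-0.3, -0.7, -2.2]
finger_gap: 0.0132
gripper_force: 70.7
```

```bash
python3 - <<'E'
from h import *
import pickle
s=env.sense(); im=eyes.grab_frame("wrist"); cv2.imwrite("pics/w3.png",im); pickle.dump(s,open("w3.pkl","wb"))
print(s["position"],s["joint_pos"].round(2),proj(cam("wrist",s),[.6465,.165,.081]))
E
```

```text
[0.70265277 0.20351216 0.19659758] [-0.29  0.64 -0.11  1.61  0.09  0.9   1.74] [[256.85899655  99.41979172]]
```

View pics/w3.png

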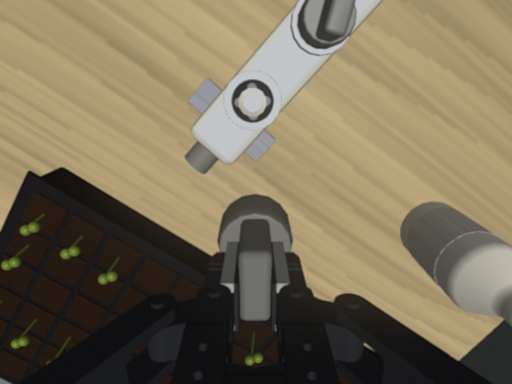

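Wrist view: the open stud at about (253,101) with its black seal ring; the cap in hand at column 256, bottle at right well clear.

```bash
python3 - <<'E'
from h import *
import pickle
s=pickle.load(open("w3.pkl","rb")); C=cam("wrist",s); im=cv2.imread("pics/w3.png"); g=im.mean(2)
roi=(g[70:130,222:284]<95).astype(np.uint8)
n,l,st,ce=cv2.connectedComponentsWithStats(roi); 
for i in range(1,n):
    if st[i,4]>100:
        m=(l==i).astype(np.uint8); c=max(cv2.findContours(m,cv2.RETR_EXTERNAL,cv2.CHAIN_APPROX_NONE)[0],key=len)
        e=cv2.fitEllipse(c); px=(e[0][0]+222,e[0][1]+70); print("ring",px,e[1],st[i]); print(plane(C,[px],.0635))
A,B=cam("scene"),cam("side")
a=cv2.imread("pics/scene0.png").mean(2);b=cv2.imread("pics/side0.png").mean(2)
P=[px]
for nm,img,cc,x,y in(("scene",a,A,285,220),("side",b,B,165,213)):
    roi=(img[y+13:y+32,x+13:x+36]<90).astype(np.uint8); n,l,st,ce=cv2.connectedComponentsWithStats(roi); i=1+st[1:,4].argmax()
    c=max(cv2.findContours((l==i).astype(np.uint8),cv2.RETR_EXTERNAL,cv2.CHAIN_APPROX_NONE)[0],key=len); h=cv2.convexHull(c); e=cv2.fitEllipse(h) if len(h)>5 else None
    q=(e[0][0]+x+13,e[0][1]+y+13); print(nm,q,e[1],st[i],plane(cc,[q],.0635))
    P.append(q)
print("tri3",tri([C,A,B],P),"tri AB",tri([A,B],P[1:]))
c=im[230:240]; print(g[222,210:305:1].astype(int).tolist())
E
```

```text
ring (252.18665504455566, 100.4922866821289) (39.88818359375, 41.07965087890625) [ 10  10  41  42 544]
[[0.65003391 0.16301302 0.0635    ]]
scene (307.65118408203125, 241.5538272857666) (9.428157806396484, 12.537227630615234) [ 4  5 13  9 49] [[0.6492149  0.16492779 0.0635    ]]
side (188.39459609985352, 235.5651502609253) (9.242288589477539, 13.385833740234375) [ 4  6 14  9 55] [[0.64575949 0.16958926 0.0635    ]]
tri3 [0.64826801 0.16482092 0.05896502] tri AB [0.6469206  0.16596312 0.05901153]
[151, 148, 146, 145, 143, 142, 143, 144, 146, 146, 122, 79, 55, 54, 57, 61, 63, 65, 70, 74, 85, 98, 111, 116, 117, 118, 117, 117, 117, 118, 116, 98, 68, 52, 52, 54, 55, 55, 55, 56, 56, 56, 58, 56, 56, 57, 58, 57, 58, 57, 57, 59, 57, 58, 57, 57, 55, 63, 88, 111, 119, 118, 116, 117, 119, 120, 118, 114, 106, 96, 85, 77, 71, 68, 67, 63, 61, 57, 72, 116, 146, 153, 152, 150, 150, 150, 150, 150, 151, 150, 152, 153, 154, 157, 158]
```

Emit:
step_arm(targets=[[[-0.055, -0.04, 0], [0, 0, 0], 0], [[-0.055, -0.038, 0], [0, 0, 0], 0], [[0, 0, -0.06], [0, 0, 0], 0], [[0, 0, -0.04], [0, 0, 0], 0], [[0, 0, -0.02], [0, 0, 0], 0], [[0, 0, 0], [0, 0, 0], 0], [[0, 0, 0], [0, 0, 0], 0], [[0, 0, 0], [0, 0, 0], 0]])

```text
t: 6.1
position: [0.6492, 0.1658, 0.1393]
tool_rot: [-0.297, 0.955, -0.0, 0.001]
contact_force: [1.3, 0.1, -0.5]
finger_gap: 0.013
gripper_force: 70.7
```

```bash
python3 - <<'E'
from h import *
s=env.sense(); a=eyes.grab_frame("scene"); b=eyes.grab_frame("side"); cv2.imwrite("pics/a4.png",a);cv2.imwrite("pics/b4.png",b)
print(s["position"],s["contact_force"])
z=lambda im,x,y:cv2.resize(im[y:y+60,x:x+60],None,fx=6,fy=6,interpolation=cv2.INTER_CUBIC)
cv2.imwrite("pics/z4.png",np.hstack([z(a,278,205),z(b,158,200)]))
A,B=cam("scene"),cam("side")
P=s["position"]
for n,C,x,y in(("scene",A,278,205),("side",B,158,200)):
    f=lambda X:((proj(C,X)-[x,y])*6).round(0).tolist()
    print(n,"pred rim centre",f(P-[0,0,.034]),"stud",f([.6485,.165,.081]))
E
```

```text
[0.64921637 0.16579937 0.13933619] [ 1.31732666  0.0988977  -0.52946509]
scene pred rim centre [[193.0, 162.0]] stud [[183.0, 194.0]]
side pred rim centre [[164.0, 140.0]] stud [[174.0, 177.0]]
```

View pics/z4.png

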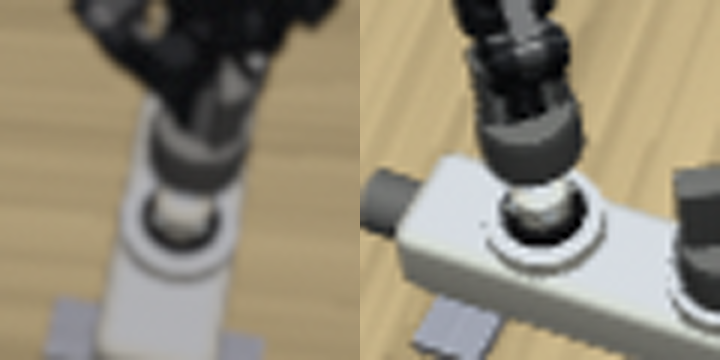

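The cap hangs just above the open stud in both views. I'll check how well it is centred using the vertical through the ring.

```bash
python3 - <<'E'
from h import *
A,B=cam("scene"),cam("side"); P=env.sense()["position"]
for n,C,x,y,ring in(("scene",A,278,205,(307.65,241.55)),("side",B,158,200,(188.4,235.6))):
    X=plane(C,[ring],.0635)[0]
    g=cv2.imread(f"pics/{'a' if n=='scene' else 'b'}4.png")
    print(n,X,[(proj(C,[X[0],X[1],z])[0]).round(2).tolist() for z in(.0635,.1,.105,.118,.13)])
    print(" image x per 1mm world x,y:",[(proj(C,np.array([X[0],X[1],.105])+d)-proj(C,[X[0],X[1],.105]))[0].round(2).tolist() for d in np.eye(3)[:2]*.001])
    for r in (([227,229,231,233]) if n=="scene" else [219,221,223,225,227]):
        hs=cv2.cvtColor(g,cv2.COLOR_BGR2HSV)[r]; v=g[r].mean(1).astype(int); lo=x+15; print(r,lo,v[lo:lo+35].tolist())
E
```

```text
scene [0.64920419 0.16492474 0.0635    ] [[307.65, 241.55], [309.46, 233.28], [309.72, 232.11], [310.4, 228.99], [311.05, 226.05]]
 image x per 1mm world x,y: [[-0.0, 0.35], [0.43, 0.04]]
227 293 [134, 134, 134, 134, 134, 134, 132, 135, 142, 125, 79, 78, 102, 111, 103, 88, 77, 71, 67, 56, 46, 45, 47, 49, 62, 85, 107, 127, 137, 139, 139, 140, 138, 138, 138]
229 293 [138, 137, 138, 137, 138, 135, 133, 142, 146, 116, 65, 50, 69, 93, 109, 115, 116, 114, 105, 85, 65, 65, 77, 84, 85, 80, 93, 121, 132, 134, 134, 133, 133, 133, 133]
231 293 [144, 144, 144, 143, 144, 142, 138, 148, 151, 120, 67, 41, 44, 52, 62, 74, 89, 97, 99, 97, 92, 86, 81, 70, 58, 74, 113, 138, 144, 145, 144, 143, 142, 141, 141]
233 293 [145, 145, 146, 146, 145, 145, 147, 160, 166, 149, 106, 59, 45, 45, 47, 48, 49, 51, 52, 52, 51, 52, 49, 48, 69, 112, 132, 140, 143, 144, 144, 145, 145, 145, 146]
side [0.64571506 0.16968183 0.0635    ] [[188.4, 235.6], [186.54, 226.37], [186.27, 225.07], [185.58, 221.63], [184.93, 218.4]]
 image x per 1mm world x,y: [[-0.42, -0.08], [-0.14, 0.34]]
219 173 [161, 153, 154, 161, 104, 51, 44, 57, 71, 48, 20, 12, 9, 47, 54, 100, 112, 114, 114, 110, 66, 69, 154, 169, 172, 176, 165, 156, 157, 163, 170, 171, 171, 173, 172]
221 173 [155, 154, 160, 167, 86, 74, 106, 110, 112, 110, 111, 112, 112, 115, 114, 113, 114, 115, 80, 59, 50, 42, 153, 171, 175, 167, 158, 156, 161, 168, 172, 171, 172, 173, 171]
223 173 [154, 159, 168, 166, 112, 55, 49, 57, 84, 105, 110, 115, 114, 111, 114, 82, 68, 62, 54, 49, 45, 43, 93, 160, 168, 159, 155, 161, 167, 171, 170, 171, 171, 164, 162]
225 173 [164, 179, 171, 160, 156, 77, 38, 40, 43, 47, 51, 54, 55, 54, 52, 52, 49, 48, 47, 46, 44, 64, 151, 161, 158, 156, 160, 166, 171, 172, 171, 173, 162, 160, 165]
227 173 [219, 220, 218, 216, 208, 169, 78, 41, 40, 42, 43, 45, 46, 46, 47, 47, 46, 46, 46, 45, 68, 153, 162, 159, 156, 159, 166, 170, 171, 171, 173, 166, 160, 165, 171]
```

Emit:
step_arm(targets=[[[0, -0.002, -0.02], [0, 0, 0], 0], [[0, 0, -0.02], [0, 0, 0], 0], [[0, 0, -0.008], [0, 0, 0], 0], [[0, 0, 0], [0, 0, 0], 0], [[0, 0, 0], [0, 0, 0], 0]], force=90)

```text
t: 6.7
position: [0.6485, 0.1648, 0.114]
tool_rot: [-0.297, 0.955, 0.0, -0.0]
contact_force: [0.3, 0.3, -1.3]
finger_gap: 0.013
gripper_force: 92.2
```

Emit:
step_arm(targets=[[[0, 0, -0.004], [0, 0, 0], 0], [[0, 0, -0.004], [0, 0, 0], 0], [[0, 0, -0.004], [0, 0, 0], 0], [[0, 0, 0], [0, 0, 0], 0]])

```text
t: 7.1
position: [0.6493, 0.165, 0.1087]
tool_rot: [-0.297, 0.955, 0.0, 0.001]
contact_force: [1.4, 0.4, 2.8]
finger_gap: 0.0123
gripper_force: 92.6
```

Emit:
step_arm(targets=[[[0, 0, -0.004], [0, 0, 0], 0], [[0, 0, -0.004], [0, 0, 0], 0], [[0, 0, -0.004], [0, 0, 0], 0], [[0, 0, 0], [0, 0, 0], 0]])

```text
t: 7.5
position: [0.6489, 0.1649, 0.1021]
tool_rot: [-0.297, 0.955, 0.0, 0.0]
contact_force: [3.3, 1.1, -0.4]
finger_gap: 0.0125
gripper_force: 92.0
```

Emit:
step_arm(targets=[[[0, 0, -0.004], [0, 0, 0], 0], [[0, 0, -0.004], [0, 0, 0], 0], [[0, 0, 0], [0, 0, 0], 0]])

```text
t: 7.8
position: [0.6488, 0.1649, 0.0977]
tool_rot: [-0.297, 0.955, 0.0, 0.0]
contact_force: [5.5, 1.3, -6.2]
finger_gap: 0.0121
gripper_force: 91.4
```

Emit:
step_arm(targets=[[[0.001, 0, -0.004], [0, 0, 0], 0], [[0.001, 0, -0.004], [0, 0, 0], 0], [[0, 0, 0], [0, 0, 0], 0], [[0, 0, 0], [0, 0, 0], 0]])

```text
t: 8.2
position: [0.6491, 0.1649, 0.0948]
tool_rot: [-0.297, 0.955, 0.0, -0.0]
contact_force: [-0.7, 1.6, 6.2]
finger_gap: 0.0126
gripper_force: 93.1
```

Emit:
step_arm(targets=[[[0, 0, -0.003], [0, 0, 0], 0], [[0, 0, 0], [0, 0, 0], 0], [[0, 0, 0], [0, 0, 0], 0]])

```text
t: 8.5
position: [0.6491, 0.1649, 0.0945]
tool_rot: [-0.297, 0.955, 0.0, -0.0]
contact_force: [-3.7, -0.6, 16.6]
finger_gap: 0.0123
gripper_force: 94.7
```

Emit:
step_arm(targets=[[[0, 0, -0.004], [0, 0, 0], 0], [[0, 0, 0], [0, 0, 0], 0], [[0, 0, 0], [0, 0, 0], 0], [[0, 0, 0], [0, 0, 0], 0], [[0, 0, 0], [0, 0, 0], 0]])

```text
t: 9.0
position: [0.6491, 0.1649, 0.0944]
tool_rot: [-0.297, 0.955, -0.0, 0.0]
contact_force: [-9.0, -2.0, 35.2]
finger_gap: 0.0127
gripper_force: 97.2
```

```bash
python3 - <<'E'
from h import *
a=eyes.grab_frame("scene"); b=eyes.grab_frame("side"); s=env.sense(); print(s["position"],s["contact_force"],s["t"])
z=lambda im,x,y:cv2.resize(im[y:y+60,x:x+60],None,fx=6,fy=6,interpolation=cv2.INTER_CUBIC)
cv2.imwrite("pics/z5.png",np.hstack([z(a,278,205),z(b,158,200)]))
E
```

```text
[0.64912047 0.16490105 0.09440862] [-8.67934283 -2.29326805 33.32169472] 9.1
```

View pics/z5.png

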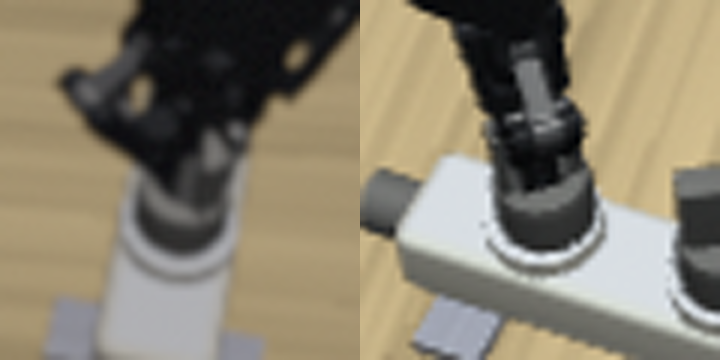

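The cap sits upright and centred on the collar, with no seal visible. The stop is hard: the push rose to 33 N with no further travel, so I'm handing in.

```bash
python3 -c "
from bench import close_job
print(close_job())"
```

```text
the job is handed in; nothing more can be done
None
```

I pressed the grey cap onto the open outlet past the click to a hard stop, and handed the job in at about 9 s with the wing still gripped and about 33 N of downward push; no verdict came back.

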